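# Seat the scraper blade on its locating pin and lock it

### The arm

A 6-joint arm with a two-finger parallel gripper is mounted at the origin on a cart in front of the work surface, level with it; the furniture and walls round the work are solid. World frame = base frame: x ahead of the robot, y to its left, z up, the work surface at z = 0. Lengths are in m, angles in rad, forces in N, time in s.
With the tool pointing down it reaches from about 0.275 to 0.775 m from the base axis. Payload 14.6 kg.
Tool frame: the origin (TCP) lies on the front face of the gripper's body, between the roots of the fingers; the fingertips stand 73 mm ahead of it and the grasp point (between the pads) lies 54 mm ahead of it; z points along the fingers, x is the direction in which the jaws open and shut, and the axes are right-handed (so a half turn about z gives the same grasp; the last joint's range is limited). The gripper opens to 85 mm and grips with 20 to 120 N. Pads are 22 mm wide; open, the fingers measure 114 mm over their backs; the gripper's body (76 mm by 85 mm) begins 54 mm behind the grasp point. The pads swing forward as they close: fully open they stand 13 mm farther back than shut.
Start: joints at [-1.489, 0.263, -0.048, 1.259, 0, 1.415], TCP at [0.123, -0.51, 0.304] pointing down, gripper open.
Joint ranges: [-2.65, 2.65], [-0.89, 1.7], [-1.18, 1.37], [-2.13, 2.11], [-1.35, 1.29], [-3.14, 3.14]. Speed limits (rad/s): [1.89, 1.89, 2.57, 2.79, 3.14, 3.14].

### API

Orientations are given as [roll, pitch, yaw] about the fixed x, y, z axes, in that order (R = Rz(yaw) Ry(pitch) Rx(roll)).
In Python, from station import manip, optics, job, models gives the robot as it stands. The module is installed in compiled form; this text tells all that it offers.
- The arm moves only by the tool play_rows, never from a script. Its argument "moves" is a list of rows, each an object with "travel": the shift along the tool's x, y, z in m, a list of three; "twist": the turn, a rotation vector about the tool's x, y, z in degrees, a list of three. In form: [{"travel": [dx, dy, dz], "twist": [rx, ry, rz]}, ...]. A call has 1 to 10 rows; each row shifts and turns the commanded pose from where the row before left it, along the tool's axes as they then stand; what a row does not reach is not made up. A row lasts 1/12 s, in which the tool goes at most 41.7 mm and 7.16 degrees, less where a joint would pass 70% of its speed; a pose out of reach is approached as far as the arm can. A call with a gripper value outside its range is refused whole. "fingers" is the gripper command: -1 is fully open, 1 is shut, values between are in proportion, set as the call begins (left out, the last holds). The fingers move at their own pace and stop on an object; the grip force is fixed at half the most. Time passes only in rows, so rows that do not move let the fingers close. It gives the time, the measured TCP pose, the force and the opening at its end, in the units of the state.
- manip.state(): the state, without advancing time (a new reading comes with each control period).
- optics.camera(name): name is "side" or "top"; returns the picture (480x640x3 uint8, red, green, blue); there is no depth.
- optics.camera_model(name): a dict with "fov_y" (degrees; the focal length in pixels is half the picture's height over the tangent of half this angle, whatever the lens; pixels are square), "cx", "cy" (the principal point, pixels), "extrinsics" (4x4, takes a point from world to camera coordinates). Camera axes: x right, y down, z forward; pixel columns grow to the right and rows downward; lengths in m; the calibration is good to about 2 mm. A picture is of the moment at which its call begins. camera_model takes no time and is no camera call.
- job.hand_in(): hands the job in, once; it reports no verdict.
Trained networks look in the newest picture that a camera, given by its name, has taken for a name from the list of things; names that differ only in an ending like _2 or _b are one class to them, and where a whole thing is asked for, a point or a joint stands for the part that bears it (a point fixed in the world has none). Each returns a list of dicts, best first, with "score" (0 to 1); they miss things now and then, are a little off and sometimes report something else, mostly with a low value. They report only what shows in the picture. A call takes as long as a camera call. They do not tell look-alikes from the thing itself.
- models.recognise(camera, target): "extent" ([left, top, right, bottom] in pixels, round what is visible of it).
- models.cut_out(camera, target): "mask" (480x640 bool, what is visible of it) and "extent" ([left, top, right, bottom] in pixels, round what is visible of it).
- models.spot_point(camera, target): "at" ([column, row] in pixels: a listed point, or the origin of a listed thing).
The state is a dict: "time": time; "joint_positions": joint angles; "joint_velocities": joint speeds; "effort": joint torques, N m; "position": TCP position; "tcp_rot": TCP orientation; "force": force on the tool from outside, world axes, zero at the start; "torque": the same for the moment, N m; "gripper_width": finger opening in m.
Only numpy, scipy, OpenCV 4.12 (cv2) and the standard library are available. Lean on these libraries where they do the work, as an engineer would, in place of code of your own. Each camera call takes 0.05 s, during which the arm holds its last target. There are 200 camera calls.

### The job

Take the steel scraper blade off its wooden rest and lay it lengthwise in the bench holder, feeling along gently until its notch drops over the locating pin and the blade lies fully down, flat on the bed. Only then swing the red keeper all the way over the blade. Never force the blade against the pin or the holder, and leave the things standing around where they are.

Things in the scene. Friction and masses are not known exactly. Their poses are not given: they have to be found in the camera images.
- blade_center (a point): Centre of the loose steel scraper blade, 180 x 46 x 5 mm, 0.14 to 0.28 kg. x along it (pale cutting strip at the -x end), y across, z up. In its +y long edge, middle at x = 44 mm, is a notch 11 mm wide and 13 mm deep. It starts on a wooden rest 110 x 28 mm, 30 mm high, and stands out 9 mm over both its long sides: grip it across its width.
- blade_notch (a point): Point of the blade in the notch, half-way through the thickness: at x = 44, y = 17 mm from blade_center, same axes. With the notch beside the pin the blade rides on the pin, tilted 2 to 3 degrees, its +x end up to 8 mm high; slid along, it drops by its own weight where the notch meets the pin.
- holder: Grey and aluminium blade holder fixed to the bench; origin under its centre, x along it, y to its left. Flange 164 x 66 x 8 mm. Bed 34 mm high, 28 mm wide, from x = -62 to 70 mm (from x = 18 on out to y = 21.5). For x = -45 to 55 mm nothing beside the bed is over 8 mm high: room for fingers. The seated blade's x and y point as the holder's; it overhangs the bed on all sides.
- bed_middle (a point): Middle of the bed's top, 34 mm above the bench, axes as the holder's. Dark guide lugs at x = 63 mm on both sides and x = -54 mm on the right, and the pivot column at x = -54 mm on the left, keep the blade between y = -25.5 and 25.5 mm; they stand 9 mm above the bed with rounded tops (the column with the keeper on it 18 mm).
- pin_slot (a point): Middle of the dark slot in the bed, at x = 44, y = 17 mm of the holder, bed height. The brass locating pin, 8 mm in diameter, nearly flat on top, 4.6 mm high, is clamped in it somewhere from 13 mm behind to 13 mm beyond this point along x: not reported, feel for it. Seated, the blade is flat, its mid-plane 36.5 mm above the bench, with 1.5 mm play along x; then the pin stops it.
- keeper (a joint): Angle of the red keeper arm about its upright pivot: 0 = closed, straight across over the blade (to the holder's -y), at its end stop; grows as it swings out, clockwise from above (1.57: along the holder's -x). Starts at 1.5 to 2.2, stays where left, takes about 1.5 N at the knob. The arm is 41 to 47 mm above the bench, 2 mm over a seated blade.
- keeper_knob (a point): Centre of the upright black knob on the keeper arm, 12 mm in diameter, 28 mm tall (47 to 75 mm above the bench), 40 mm from the pivot axis.
- keeper_hinge (a point): Point on the keeper's pivot axis, 62.5 mm above the bench, at x = -54, y = 34.5 mm of the holder.
- beaker: White plastic beaker, 71 mm wide, 93 mm high, origin under its centre; leave alone.
- kidney: Red rubber kidney, 60 x 92 x 10 mm, lying flat, origin under its centre; leave alone.
- tape: Roll of masking tape, 99 mm across, 25 mm high, lying flat, origin under its centre; leave alone.
- plug: White plaster plug, 44 mm wide, 34 mm high, origin under its centre; leave alone.
Things that resemble listed ones, but are neither listed nor needed, are in the scene too. Leave any blue look-alike of the holder alone. Of the things that look like the part that bears blade_center, the larger one is meant.

How it is judged:
On the way:
1. the blade lies flat on the bed with its notch over the pin while the keeper is still open (beyond 1 rad) (z of blade_notch in the frame of holder between 0.035 and 0.039 m and x of blade_notch in the frame of holder between 0.027 and 0.061 m and y of blade_notch in the frame of holder between 0.013 and 0.021 m and angle between blade_center's own z axis and vertical below 0.02 rad and angle between the x axis of blade_center and the x axis of holder, either way round below 0.1 rad and value of joint keeper above 1 rad), for 0.2 s.
At the end, for the whole second after the job is handed in: The blade lies still, flat on the bed (tilt under 0.02 rad, notch point 35 to 39 mm above the bench), in line with the holder within 0.1 rad, the notch over the pin (within 17 mm of x = 44 and 4 mm of y = 17 mm of the holder); the keeper is closed to less than 0.15 rad (z of blade_notch in the frame of holder between 0.035 and 0.039 m and x of blade_notch in the frame of holder between 0.027 and 0.061 m and y of blade_notch in the frame of holder between 0.013 and 0.021 m and angle between blade_center's own z axis and vertical below 0.02 rad and angle between the x axis of blade_center and the x axis of holder, either way round below 0.1 rad and value of joint keeper below 0.15 rad and linear speed of blade below 0.01 m/s); the robot touches nothing.
It fails at once if the blade is forced against the pin or any part of the holder with more than 25 N (contact force between blade and holder above 25 N).
It fails at once if a bystander is moved more than 20 mm (distance of any of beaker, kidney, tape, plug from where it was at the start of the episode above 0.02 m).
It also fails if it takes over 64 s, if anything falls off the work surface, if the arm or the gripper's body presses on something with over 40 N, if the wrist force passes 120 N, or if a joint passes its speed limit or range.

## Working session

There is one attempt and no reset: what is moved stays moved. The work goes in short steps, Python scripts to look and compute and a tool call to move; the robot and the scene stay as the last step left them, time stands still between calls to the robot, and variables do not carry over. Pictures are saved under pics/ and viewed, about 8 in all and at most 12, crops included, and the job is handed in when it is done.

Besides the shell and the picture viewer there is one more tool, called after "Call:" as a command line: name --argument value ..., lists and objects as JSON in quotes. play_rows: Moves the arm, as the interface text tells. Its arguments: {"type":"object","properties":{"moves":{"type":"array","items":{"type":"object","properties":{"travel":{"type":"array","items":{"type":"number"}},"twist":{"type":"array","items":{"type":"number"}}}}},"fingers":{"type":"number"}},"required":["moves"]}

```bash
mkdir -p pics; cat > h.py <<'E'
import numpy as np,cv2
from station import manip,optics,job,models
def cam(n):
    m=optics.camera_model(n);f=240/np.tan(np.radians(m['fov_y'])/2)
    K=np.array([[f,0,m['cx']],[0,f,m['cy']],[0,0,1]]);return K,np.array(m['extrinsics'])
def ray(n,p):
    K,E=cam(n);d=E[:3,:3].T@np.linalg.solve(K,[p[0],p[1],1]);return -E[:3,:3].T@E[:3,3],d
def atz(n,p,z):
    c,d=ray(n,p);return c+d*(z-c[2])/d[2]
def proj(n,X):
    K,E=cam(n);q=K@(E[:3,:3]@np.array(X)+E[:3,3]);return q[:2]/q[2]
def tri(p,q,a='side',b='top'):
    c,d=ray(a,p);e,g=ray(b,q);A=np.c_[d,-g];s=np.linalg.lstsq(A,e-c,rcond=None)[0]
    x,y=c+d*s[0],e+g*s[1];return (x+y)/2,np.linalg.norm(x-y)
def save(n,f):
    i=optics.camera(n);cv2.imwrite('pics/'+f,i[:,:,::-1]);return i
E
python3 - <<'E'
from h import *
np.set_printoptions(precision=4,suppress=True)
a=save('side','s1.png');b=save('top','t1.png')
for n in('side','top'):
    print(n,cam(n)[0][0],-cam(n)[1][:3,:3].T@cam(n)[1][:3,3], cam(n)[1][:3,:3])
    for t in ['blade_center','blade_notch','holder','bed_middle','pin_slot','keeper_knob','keeper_hinge','beaker','kidney','tape','plug']:
        print(t,[(np.round(r['at'],1).tolist(),round(r['score'],2)) for r in models.spot_point(n,t)[:3]])
print(manip.state())
E
```

```text
side [607.5695   0.     315.1608] [ 0.5243 -1.4099  1.0644] [[ 1.      0.0023  0.0045]
 [ 0.005  -0.5877 -0.8091]
 [ 0.0008  0.8091 -0.5877]]
blade_center [([307.2, 197.1], 0.83), ([248.4, 230.0], 0.6)]
blade_notch [([322.6, 202.7], 0.95), ([248.9, 224.9], 0.75)]
holder [([280.7, 177.0], 0.95), ([286.9, 399.1], 0.88), ([311.6, 255.0], 0.72)]
bed_middle [([282.7, 165.7], 0.74), ([287.9, 387.4], 0.66), ([309.7, 247.8], 0.64)]
pin_slot [([295.5, 162.8], 0.76), ([323.1, 242.9], 0.73), ([308.3, 379.6], 0.63)]
keeper_knob [([261.6, 385.9], 0.74), ([276.7, 234.0], 0.53)]
keeper_hinge [([262.7, 365.2], 0.81), ([289.1, 236.6], 0.8), ([269.2, 158.7], 0.69)]
beaker [([365.4, 202.8], 0.57)]
kidney [([396.1, 257.7], 0.83)]
tape [([256.8, 312.8], 0.59), ([291.8, 236.2], 0.37)]
plug [([345.2, 311.0], 0.78)]
top [464.6031   0.     320.2509] [ 0.4633 -0.0451  1.2887] [[-0.0097 -0.9998 -0.0168]
 [-0.9984  0.0106 -0.055 ]
 [ 0.0551  0.0163 -0.9983]]
blade_center [([268.5, 312.8], 0.89), ([229.7, 250.9], 0.59)]
blade_notch [([259.8, 311.3], 0.85), ([228.6, 236.3], 0.61)]
holder [([152.9, 284.7], 0.85), 
[... 336 characters left out ...]
([131.2, 305.5], 0.84), ([503.8, 281.0], 0.84)]
beaker [([215.4, 182.6], 0.6)]
kidney [([312.3, 264.3], 0.74), ([317.0, 159.8], 0.68)]
tape [([405.7, 294.5], 0.67), ([318.7, 247.0], 0.37)]
plug [([399.6, 211.7], 0.66)]
{'time': 1.2, 'joint_positions': array([-1.4893,  0.2631, -0.0483,  1.2594,  0.    ,  1.4155]), 'joint_velocities': array([-0.0011,  0.0002, -0.0013,  0.0015,  0.0015,  0.0005]), 'effort': array([  0.0037, -63.7432,  38.4766,   0.001 ,   0.    ,   0.    ]), 'position': array([ 0.1232, -0.5104,  0.3039]), 'tcp_rot': array([-3.1416, -0.    , -1.334 ]), 'force': array([-1.2533, -0.4162,  0.8482]), 'torque': array([-0.0454,  0.0619,  0.001 ]), 'gripper_width': 0.08518204836633972}
```

```bash
python3 - <<'E'
import cv2
a=cv2.imread('pics/s1.png');b=cv2.imread('pics/t1.png')
cv2.imwrite('pics/s1c.png',cv2.resize(a[130:430,200:460],None,fx=2,fy=2,interpolation=3))
cv2.imwrite('pics/t1c.png',cv2.resize(b[120:360,100:550],None,fx=1.77,fy=1.77,interpolation=3))
E
```

```text
(no output)
```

View pics/s1c.png

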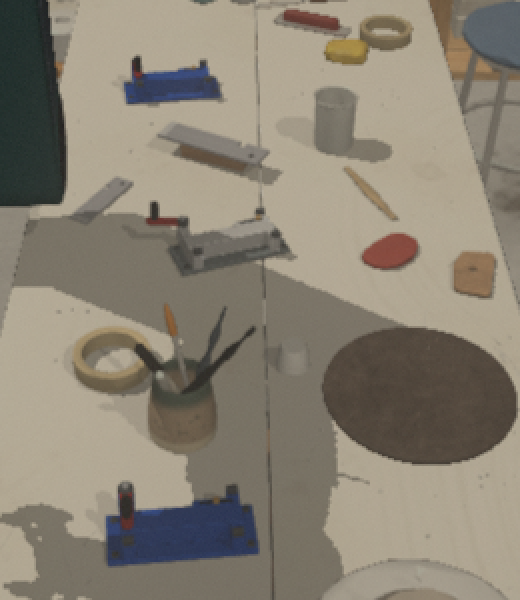

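View pics/t1c.png

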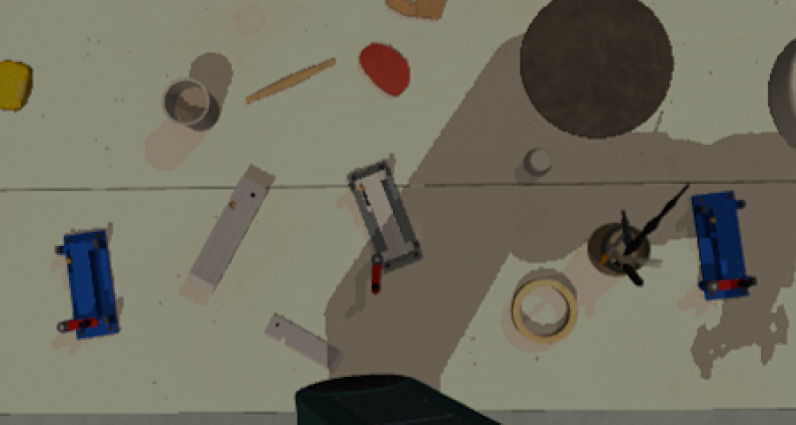

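```bash
python3 - <<'E'
from h import *
from scipy.optimize import least_squares
np.set_printoptions(precision=4,suppress=True)
a=optics.camera('side');b=optics.camera('top')
def near(n,t,p,tol=12):
    r=[q for q in models.spot_point(n,t) if np.hypot(*(np.array(q['at'])-p))<tol]
    return np.array(r[0]['at']) if r else None
def fit(pts,ini):
    f=lambda q:np.concatenate([(proj(n,[q[0]+np.cos(q[2])*l[0]-np.sin(q[2])*l[1],q[1]+np.sin(q[2])*l[0]+np.cos(q[2])*l[1],l[2]+q[3]])-p) for n,l,p in pts])
    s=least_squares(f,ini,loss='soft_l1');print(s.x,np.degrees(s.x[2]));print(f(s.x).reshape(-1,2))
P=[]
for t,l,ps,pt in [('holder',(0,0,0),(311.6,255),(324.8,246)),('bed_middle',(0,0,.034),(309.7,247.8),(318.3,243.9)),('pin_slot',(.044,.017,.034),(323,243),(310.7,229.7)),('keeper_hinge',(-.054,.0345,.0625),(289,236.6),(312.2,267)),('keeper_knob',(0,0,0),(276.7,234),(313,278))]:
    s=near('side',t,ps);q=near('top',t,pt)
    if s is not None and q is not None: print(t,tri(s,q))
    if t!='keeper_knob':
        if s is not None:P.append(('side',l,s))
        if q is not None:P.append(('top',l,q))
fit(P,[.5,-.05,.3,0])
P=[]
for t,l,ps,pt in [('blade_center',(0,0,0),(307,197),(229.7,250.9)),('blade_notch',(.044,.017,0),(322.6,202.7),(228.6,236.3))]:
    s=near('side',t,ps);q=near('top',t,pt)
    print(t,s,q, tri(s,q) if s is not None and q is not None else 0)
    if s is not None:P.append(('side',l,s))
    if q is not None:P.append(('top',l,q))
fit(P,[.45,.15,-.5,.03])
for n,p in(('top',(230,251)),('side',(307,200))):
    for r in models.cut_out(n,'blade_center'):
        m=r['mask'];c=np.argwhere(m)[:,::-1].mean(0)
        rc=cv2.minAreaRect(np.array([atz(n,p,.035)[:2]*1000 for p in np.argwhere(m)[:,::-1]],np.float32))
        print(n,r['score'],r['extent'],c,rc)
    for r in models.cut_out(n,'holder'): print(n,r['score'],r['extent'])
b=b[:,:,::-1]
A=cv2.resize(b[190:300,180:280],(500,550),interpolation=2)
B=cv2.resize(b[200:290,290:350],(366,550),interpolation=2)
cv2.imwrite('pics/t2.png',cv2.convertScaleAbs(cv2.hconcat([A[:,:430],B]),alpha=1.5))
E
```

```text
holder (array([ 0.5129, -0.0255,  0.0073]), np.float64(0.002739860725526312))
bed_middle (array([ 0.5121, -0.0106,  0.0329]), np.float64(0.007017421462508611))
pin_slot (array([0.5512, 0.0076, 0.0285]), np.float64(0.0018778897075194766))
keeper_knob (array([0.4214, 0.0032, 0.062 ]), np.float64(0.0012649631569316745))
[ 0.512  -0.0142  0.1072 -0.0024] 6.142584163050252
[[-0.7657  0.3396]
 [-4.0032  0.0131]
 [-1.2677  1.184 ]
 [ 1.2922 -1.2571]
 [ 0.6231 -0.7976]
 [-0.01   -1.4136]
 [-1.3907 -0.3198]]
blade_center [302.8 201.9] None 0
blade_notch [321.6 200.4] [229.9 237.3] (array([0.5411, 0.2188, 0.0435]), np.float64(0.0088475623619147))
[ 0.4904  0.2116 -0.2199  0.0432] -12.597276247980082
[[ 1.2924 -0.2006]
 [-2.6913  0.1902]
 [ 0.0174 -0.1242]]
top 0.98 [206.7, 219.5, 251.0, 287.2] [228.0603 252.8839] ((496.5947265625, 225.91529846191406), (49.081878662109375, 180.3072052001953), 61.49612045288086)
top 0.65 [247.3, 298.5, 295.6, 329.2] [272.0436 313.7211] ((330.4871520996094, 107.63897705078125), (122.90116882324219, 32.608055114746094), 60.55009078979492)
top 0.59 [132.7, 252.4, 163.7, 310.5]
top 0.56 [299.3, 212.5, 338.6, 287.8]
side 0.75 [237.2, 217.0, 266.7, 241.5] [250.9576 229.7669] ((336.2038879394531, 66.80120849609375), (122.71228790283203, 33.08427429199219), 61.638031005859375)
side 0.62 [279.4, 191.6, 334.5, 214.0] [308.144  202.2802] ((498.2298583984375, 222.36495971679688), (58.5872688293457, 183.07421875), 61.258636474609375)
side 0.88 [273.4, 231.6, 343.3, 269.3]
side 0.83 [251.3, 372.7, 331.7, 415.4]
side 0.81 [261.4, 161.7, 308.2, 178.4]
```

View pics/t2.png

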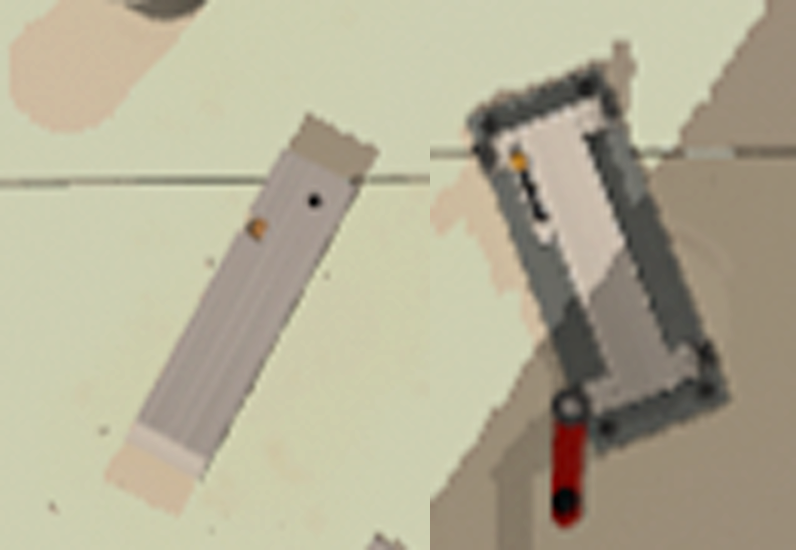

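```bash
cat >> h.py <<'E'
from scipy.spatial.transform import Rotation as Ro
def plan(pos,yaw,dist=.0415,ang=7.1,start=None):
    """rows from current (or start=(pos,yaw)) to pos,yaw(rad), tool down; prints rows"""
    s=manip.state(); p=np.array(s['position']) if start is None else np.array(start[0]); y0=s['tcp_rot'][2] if start is None else start[1]
    d=np.array(pos)-p; dy=yaw-y0; n=int(max(np.ceil(np.linalg.norm(d)/dist),np.ceil(abs(np.degrees(dy))/ang),1))
    rows=[]
    for i in range(n):
        R=Ro.from_euler('xyz',[np.pi,0,y0+dy*i/n]).as_matrix()
        t=R.T@(d/n); rows.append([[round(float(v),4) for v in t],round(float(-np.degrees(dy)/n),2)])
    for k in range(0,n,10): print('['+','.join('{"travel":%s,"twist":[0,0,%s]}'%(r[0],r[1]) for r in rows[k:k+10])+']')
E
python3 - <<'E'
from h import *
np.set_printoptions(precision=4,suppress=True)
A=lambda u,v:(180+(u+.5)/5-.5,190+(v+.5)/5-.5)
B=lambda u,v:(290+(u-430+.5)/6.1-.5,200+(v+.5)/6.11-.5)
c=np.array([atz('top',A(*p),.035)[:2] for p in [(287,150),(360,185),(205,478),(128,428)]])
print('blade',c.mean(0),np.linalg.norm(c-np.roll(c,1,0),axis=1),np.degrees(np.arctan2(*((c[0]-c[3])[::-1]))),np.degrees(np.arctan2(*((c[1]-c[2])[::-1]))))
print('notch',atz('top',A(256,228),.03), 'hole',atz('top',A(314,201),.035))
f=np.array([atz('top',B(*p),.008)[:2] for p in [(470,118),(600,68),(730,398),(598,452)]])
print('flange',f.mean(0),np.linalg.norm(f-np.roll(f,1,0),axis=1),np.degrees(np.arctan2(*((f[0]-f[3])[::-1]))),np.degrees(np.arctan2(*((f[1]-f[2])[::-1]))))
o=f.mean(0);y=np.mean([np.arctan2(*((f[0]-f[3])[::-1])),np.arctan2(*((f[1]-f[2])[::-1]))])
R=np.array([[np.cos(y),-np.sin(y)],[np.sin(y),np.cos(y)]])
for n,p,z in [('pin',(518,159),.0375),('slot0',(513,150),.034),('slot1',(546,231),.034),('hinge',(570,407),.05),('knob',(565,498),.075)]:
    w=atz('top',B(*p),z)[:2];print(n,w,'in holder mm',(R.T@(w-o))*1000)
# side-view check of the same points
for q in([0.5,0,0],):pass
for l in[(-.082,-.033,.008),(.082,-.033,.008),(.082,.033,.008),(-.082,.033,.008),(.053,.017,.0386)]:
    w=np.r_[o+R@np.array(l[:2]),l[2]];print('side',proj('side',w))
bc=np.r_[c.mean(0),.035];
for p in c: print('bl side',proj('side',np.r_[p,.035]))
plan([c.mean(0)[0],c.mean(0)[1],.2],np.radians(61.3))
im=cv2.imread('pics/s1.png')
cv2.imwrite('pics/s2.png',cv2.convertScaleAbs(cv2.resize(im[185:275,265:350],None,fx=6.5,fy=6.5,interpolation=2),alpha=1.4))
E
```

```text
blade [0.4985 0.2238] [0.1729 0.0443 0.1786 0.0499] -29.900907303511165 -28.07779413647002
notch [0.5432 0.219  0.03  ] hole [0.5572 0.1864 0.035 ]
flange [ 0.5236 -0.0161] [0.1618 0.0632 0.1605 0.0643] 20.524035022568782 20.89361104915858
pin [0.5666 0.0189] in holder mm [52.5868 17.4781]
slot0 [0.5709 0.0213] in holder mm [57.4655 18.1694]
slot1 [0.5347 0.0069] in holder mm [18.5623 17.5065]
hinge [ 0.4569 -0.0036] in holder mm [-57.9606  35.2021]
knob [ 0.4183 -0.002 ] in holder mm [-93.4559  50.3709]
side [291.0385 267.1742]
side [345.0795 254.9091]
side [336.4047 242.2449]
side [283.6723 253.8197]
side [329.4799 238.7809]
bl side [334.2204 205.8455]
bl side [328.1996 212.7575]
bl side [278.5455 198.0917]
bl side [287.5826 191.3343]
[{"travel":[-0.0298, -0.0256, 0.0049],"twist":[0,0,-6.56]},{"travel":[-0.0267, -0.0288, 0.0049],"twist":[0,0,-6.56]},{"travel":[-0.0232, -0.0317, 0.0049],"twist":[0,0,-6.56]},{"travel":[-0.0194, -0.0341, 0.0049],"twist":[0,0,-6.56]},{"travel":[-0.0154, -0.0361, 0.0049],"twist":[0,0,-6.56]},{"travel":[-0.0112, -0.0376, 0.0049],"twist":[0,0,-6.56]},{"tr
[... 151 characters left out ...]
ist":[0,0,-6.56]},{"travel":[0.0066, -0.0387, 0.0049],"twist":[0,0,-6.56]}]
[{"travel":[0.011, -0.0377, 0.0049],"twist":[0,0,-6.56]},{"travel":[0.0152, -0.0362, 0.0049],"twist":[0,0,-6.56]},{"travel":[0.0192, -0.0342, 0.0049],"twist":[0,0,-6.56]},{"travel":[0.023, -0.0318, 0.0049],"twist":[0,0,-6.56]},{"travel":[0.0265, -0.029, 0.0049],"twist":[0,0,-6.56]},{"travel":[0.0296, -0.0257, 0.0049],"twist":[0,0,-6.56]},{"travel":[0.0324, -0.0222, 0.0049],"twist":[0,0,-6.56]},{"travel":[0.0347, -0.0183, 0.0049],"twist":[0,0,-6.56]},{"travel":[0.0366, -0.0143, 0.0049],"twist":[0,0,-6.56]},{"travel":[0.038, -0.01, 0.0049],"twist":[0,0,-6.56]}]
[{"travel":[0.0389, -0.0056, 0.0049],"twist":[0,0,-6.56]}]
```

View pics/s2.png

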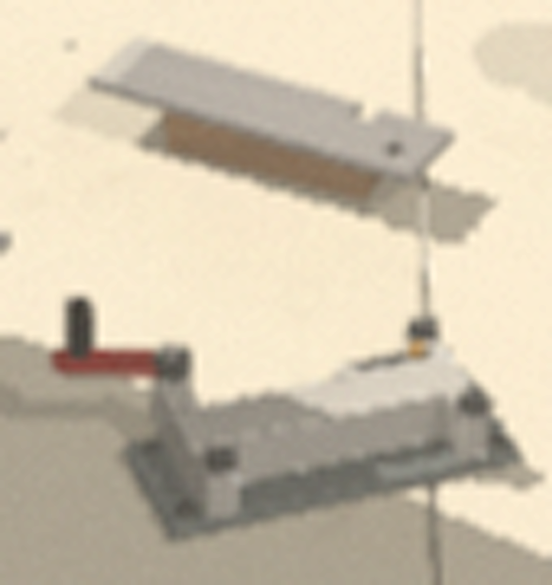

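Call:
play_rows --moves '[{"travel": [-0.0298,-0.0256,0.0049],"twist": [0,0,-6.56]},{"travel": [-0.0267,-0.0288,0.0049],"twist": [0,0,-6.56]},{"travel": [-0.0232,-0.0317,0.0049],"twist": [0,0,-6.56]},{"travel": [-0.0194,-0.0341,0.0049],"twist": [0,0,-6.56]},{"travel": [-0.0154,-0.0361,0.0049],"twist": [0,0,-6.56]},{"travel": [-0.0112,-0.0376,0.0049],"twist": [0,0,-6.56]},{"travel": [-0.0068,-0.0387,0.0049],"twist": [0,0,-6.56]},{"travel": [-0.0024,-0.0392,0.0049],"twist": [0,0,-6.56]},{"travel": [0.0021,-0.0392,0.0049],"twist": [0,0,-6.56]},{"travel": [0.0066,-0.0387,0.0049],"twist": [0,0,-6.56]}]' --fingers -1

```text
time: 3.03
position: [0.3018, -0.1595, 0.255]
tcp_rot: [3.141, -0.001, -0.186]
force: [1.8, -0.1, 0.6]
gripper_width: 0.0854
```

Call:
play_rows --moves '[{"travel": [0.011,-0.0377,0.0049],"twist": [0,0,-6.56]},{"travel": [0.0152,-0.0362,0.0049],"twist": [0,0,-6.56]},{"travel": [0.0192,-0.0342,0.0049],"twist": [0,0,-6.56]},{"travel": [0.023,-0.0318,0.0049],"twist": [0,0,-6.56]},{"travel": [0.0265,-0.029,0.0049],"twist": [0,0,-6.56]},{"travel": [0.0296,-0.0257,0.0049],"twist": [0,0,-6.56]},{"travel": [0.0324,-0.0222,0.0049],"twist": [0,0,-6.56]},{"travel": [0.0347,-0.0183,0.0049],"twist": [0,0,-6.56]},{"travel": [0.0366,-0.0143,0.0049],"twist": [0,0,-6.56]},{"travel": [0.038,-0.01,0.0049],"twist": [0,0,-6.56]}]'

```text
time: 3.87
position: [0.4833, 0.1835, 0.2063]
tcp_rot: [3.141, -0.0, 0.946]
force: [1.4, -1.8, 0.1]
gripper_width: 0.0854
```

Call:
play_rows --moves '[{"travel": [0,0,0]},{"travel": [0,0,0]}]'

```text
$.moves[0]: bad value
```

```bash
python3 - <<'E'
from h import *
s=manip.state();print(s['position'],s['tcp_rot'],s['force'],s['time'],s['joint_positions'])
plan([.4873,.2303,.15],np.radians(61.2))
E
```

```text
[0.48330371 0.1834632  0.20632008] [ 3.14139229e+00 -1.57432537e-04  9.45566586e-01] [ 1.41597707 -1.83618558  0.06457125] 3.8667 [ 2.05089650e-01  2.99838788e-01 -2.69624399e-01  1.00108176e+00
 -4.16904042e-05  8.30319401e-01]
[{"travel":[0.0202, -0.0121, 0.0282],"twist":[0,0,-3.51]},{"travel":[0.0209, -0.0108, 0.0282],"twist":[0,0,-3.51]}]
```

Call:
play_rows --moves '[{"travel": [0.0188,-0.0095,0.028],"twist": [0,0,-3.2]},{"travel": [0.0188,-0.009,0.027],"twist": [0,0,-3.1]},{"travel": [0,0,0],"twist": [0,0,0]},{"travel": [0,0,0],"twist": [0,0,0]},{"travel": [0,0,0],"twist": [0,0,0]}]'

```text
time: 4.28
position: [0.489, 0.2224, 0.1521]
tcp_rot: [3.141, -0.0, 1.049]
force: [0.5, -0.1, 1.2]
gripper_width: 0.0854
```

```bash
python3 - <<'E'
from h import *
s=manip.state();print(s['position'],s['tcp_rot'],s['force'],s['time'])
b=save('top','t3.png');a=save('side','s3.png')
x=cv2.imread('pics/t3.png')[190:310,170:290];y=cv2.imread('pics/s3.png')[130:250,240:370]
cv2.imwrite('pics/c3.png',cv2.convertScaleAbs(cv2.hconcat([cv2.resize(x,(390,390),interpolation=2),cv2.resize(y,(410,390),interpolation=2)]),alpha=1.3))
plan([.4873,.2303,.083],np.radians(61.2),dist=.025)
E
```

```text
[0.48902999 0.22243239 0.1521112 ] [ 3.14135152e+00 -4.38044815e-05  1.04866641e+00] [ 0.45898178 -0.12943989  1.17398583] 4.2833
[{"travel":[0.002, -0.002, 0.0233],"twist":[0,0,-0.39]},{"travel":[0.002, -0.002, 0.0233],"twist":[0,0,-0.39]},{"travel":[0.002, -0.002, 0.0233],"twist":[0,0,-0.39]}]
```

View pics/c3.png

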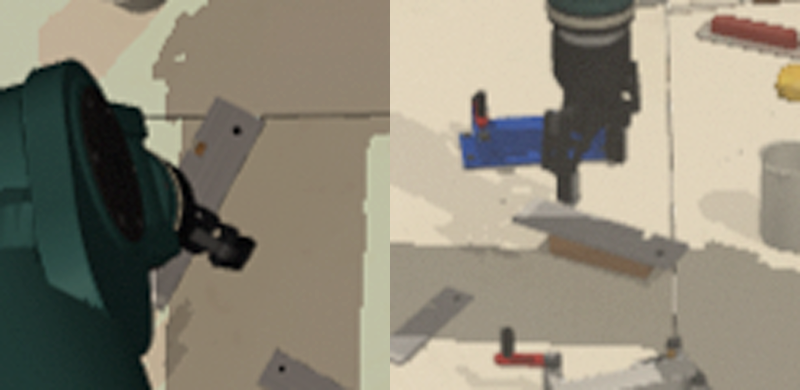

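Call:
play_rows --moves '[{"travel": [0.002,-0.002,0.0233],"twist": [0,0,-0.39]},{"travel": [0.002,-0.002,0.0233],"twist": [0,0,-0.39]},{"travel": [0.002,-0.002,0.0213],"twist": [0,0,-0.39]},{"travel": [0,0,0],"twist": [0,0,0]},{"travel": [0,0,0],"twist": [0,0,0]},{"travel": [0,0,0],"twist": [0,0,0]}]'

```text
time: 4.88
position: [0.4875, 0.2306, 0.0853]
tcp_rot: [3.14, -0.001, 1.069]
force: [-0.5, -1.2, 1.0]
gripper_width: 0.0854
```

Call:
play_rows --moves '[{"travel": [0,0,0.003],"twist": [0,0,0]},{"travel": [0,0,0],"twist": [0,0,0]},{"travel": [0,0,0],"twist": [0,0,0]}]'

```text
time: 5.13
position: [0.487, 0.2308, 0.0814]
tcp_rot: [3.141, -0.001, 1.069]
force: [0.6, 0.4, -0.1]
gripper_width: 0.0854
```

Call:
play_rows --moves '[{"travel": [0,0,0],"twist": [0,0,0]},{"travel": [0,0,0],"twist": [0,0,0]},{"travel": [0,0,0],"twist": [0,0,0]},{"travel": [0,0,0],"twist": [0,0,0]},{"travel": [0,0,0],"twist": [0,0,0]},{"travel": [0,0,0],"twist": [0,0,0]},{"travel": [0,0,0],"twist": [0,0,0]},{"travel": [0,0,0],"twist": [0,0,0]},{"travel": [0,0,0],"twist": [0,0,0]},{"travel": [0,0,0],"twist": [0,0,0]}]' --fingers 1

```text
time: 5.97
position: [0.4867, 0.2309, 0.0811]
tcp_rot: [3.141, -0.0, 1.07]
force: [-1.2, -0.4, 8.5]
gripper_width: 0.0449
```

Call:
play_rows --moves '[{"travel": [0,0,-0.01],"twist": [0,0,0]},{"travel": [0,0,-0.02],"twist": [0,0,0]},{"travel": [0,0,-0.02],"twist": [0,0,0]},{"travel": [0,0,-0.02],"twist": [0,0,0]},{"travel": [0,0,0],"twist": [0,0,0]},{"travel": [0,0,0],"twist": [0,0,0]}]'

```text
time: 6.47
position: [0.4869, 0.2309, 0.151]
tcp_rot: [3.141, -0.001, 1.07]
force: [-0.9, 0.7, -2.9]
gripper_width: 0.0445
```

```bash
python3 - <<'E'
from h import *
s=manip.state();print(s['position'],s['tcp_rot'],s['force'],s['torque'],s['gripper_width'])
plan([.5195,-.0171,.15],1.932,dist=.026)
E
```

```text
[0.48691362 0.23093565 0.15103758] [ 3.14068046e+00 -9.46946717e-04  1.06981357e+00] [-0.93179865  0.70324646 -2.85188884] [ 0.03121249  0.05833017 -0.01518563] 0.04449082269632393
[{"travel":[-0.0202, 0.0148, 0.0001],"twist":[0,0,-4.94]},{"travel":[-0.0214, 0.013, 0.0001],"twist":[0,0,-4.94]},{"travel":[-0.0224, 0.0111, 0.0001],"twist":[0,0,-4.94]},{"travel":[-0.0233, 0.0091, 0.0001],"twist":[0,0,-4.94]},{"travel":[-0.024, 0.0071, 0.0001],"twist":[0,0,-4.94]},{"travel":[-0.0245, 0.005, 0.0001],"twist":[0,0,-4.94]},{"travel":[-0.0249, 0.0029, 0.0001],"twist":[0,0,-4.94]},{"travel":[-0.025, 0.0007, 0.0001],"twist":[0,0,-4.94]},{"travel":[-0.025, -0.0015, 0.0001],"twist":[0,0,-4.94]},{"travel":[-0.0248, -0.0036, 0.0001],"twist":[0,0,-4.94]}]
```

Call:
play_rows --moves '[{"travel": [-0.0202,0.0148,0],"twist": [0,0,-4.94]},{"travel": [-0.0214,0.013,0],"twist": [0,0,-4.94]},{"travel": [-0.0224,0.0111,0],"twist": [0,0,-4.94]},{"travel": [-0.0233,0.0091,0],"twist": [0,0,-4.94]},{"travel": [-0.024,0.0071,0],"twist": [0,0,-4.94]},{"travel": [-0.0245,0.005,0],"twist": [0,0,-4.94]},{"travel": [-0.0249,0.0029,0],"twist": [0,0,-4.94]},{"travel": [-0.025,0.0007,0],"twist": [0,0,-4.94]},{"travel": [-0.025,-0.0015,0],"twist": [0,0,-4.94]},{"travel": [-0.0248,-0.0036,0],"twist": [0,0,-4.94]}]'

```text
time: 7.3
position: [0.5187, -0.0185, 0.1493]
tcp_rot: [-3.14, -0.001, 1.936]
force: [0.6, 0.2, -2.3]
gripper_width: 0.0448
```

Call:
play_rows --moves '[{"travel": [0,0,0.024],"twist": [0,0,0]},{"travel": [0,0,0.024],"twist": [0,0,0]},{"travel": [0,0,0],"twist": [0,0,0]},{"travel": [0,0,0],"twist": [0,0,0]},{"travel": [0,0,0],"twist": [0,0,0]},{"travel": [0,0,0],"twist": [0,0,0]}]'

```text
time: 7.8
position: [0.5198, -0.0171, 0.1036]
tcp_rot: [3.141, 0.001, 1.932]
force: [-0.1, 0.2, -2.7]
gripper_width: 0.0444
```

```bash
python3 - <<'E'
from h import *
s=manip.state();print(s['position'],s['tcp_rot'],s['force'],s['torque'],s['gripper_width'])
b=save('top','t4.png');a=save('side','s4.png')
x=cv2.imread('pics/t4.png')[200:290,270:355];y=cv2.imread('pics/s4.png')[195:275,260:355]
cv2.imwrite('pics/c4.png',cv2.convertScaleAbs(cv2.hconcat([cv2.resize(x,(374,396),interpolation=2),cv2.resize(y,(425,396),interpolation=2)]),alpha=1.3))
plan([.5195,-.0171,.092],1.932,dist=.01)
E
```

```text
[ 0.51979093 -0.01712463  0.10359389] [3.14058244e+00 5.88325927e-04 1.93243228e+00] [-0.11914773  0.19617637 -2.67492366] [-0.02502593  0.01385883 -0.02709531] 0.04437873744283277
[{"travel":[0.0001, -0.0001, 0.0058],"twist":[0,0,0.01]},{"travel":[0.0001, -0.0001, 0.0058],"twist":[0,0,0.01]}]
```

View pics/c4.png

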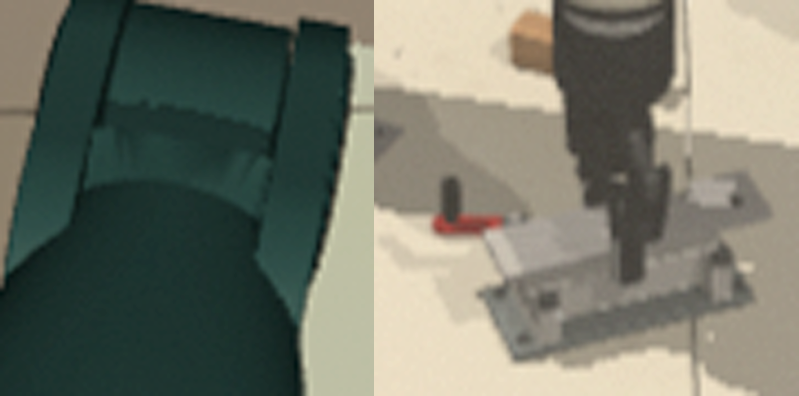

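```bash
python3 - <<'E'
from h import *
y=np.radians(20.7);R=np.array([[np.cos(y),-np.sin(y)],[np.sin(y),np.cos(y)]]);c=np.array([.5318,-.0126])
for z in(.055,.0575):
  for l,m in[((-.09,-.023),(292,251.4)),((.09,-.023),(349,238)),((.09,.023),(342.9,229.7)),((-.09,.023),(284.8,241.5))]:
    print(z,l,proj('side',np.r_[c+R@np.array(l),z])-m)
E
```

```text
0.055 (-0.09, -0.023) [-2.16991407  0.18936247]
0.055 (0.09, -0.023) [0.69497824 0.48141233]
0.055 (0.09, 0.023) [0.55723786 0.12758964]
0.055 (-0.09, 0.023) [-0.18079768  0.90919826]
0.0575 (-0.09, -0.023) [-2.18800721 -0.53415115]
0.0575 (0.09, -0.023) [ 0.72824651 -0.23165088]
0.0575 (0.09, 0.023) [ 0.58465926 -0.57861942]
0.0575 (-0.09, 0.023) [-0.20299056  0.1925062 ]
```

Call:
play_rows --moves '[{"travel": [0,0,0.006],"twist": [0,0,0]},{"travel": [0,0,0],"twist": [0,0,0]},{"travel": [0,0,0],"twist": [0,0,0]}]'

```text
time: 8.15
position: [0.5191, -0.0172, 0.0965]
tcp_rot: [-3.141, -0.0, 1.932]
force: [-0.8, 0.2, -1.9]
gripper_width: 0.0444
```

Call:
play_rows --moves '[{"travel": [0,0,0.002],"twist": [0,0,0]},{"travel": [0,0,0.002],"twist": [0,0,0]},{"travel": [0,0,0.001],"twist": [0,0,0]},{"travel": [0,0,0],"twist": [0,0,0]},{"travel": [0,0,0],"twist": [0,0,0]}]'

```text
time: 8.57
position: [0.5193, -0.0173, 0.0916]
tcp_rot: [-3.141, -0.0, 1.932]
force: [-0.3, -0.3, -2.5]
gripper_width: 0.0447
```

Call:
play_rows --moves '[{"travel": [0,0,0.001],"twist": [0,0,0]},{"travel": [0,0,0],"twist": [0,0,0]}]'

```text
time: 8.73
position: [0.5193, -0.0173, 0.0906]
tcp_rot: [-3.142, -0.0, 1.932]
force: [-0.4, 0.0, -2.1]
gripper_width: 0.0445
```

Call:
play_rows --moves '[{"travel": [0,0,0.001],"twist": [0,0,0]},{"travel": [0,0,0],"twist": [0,0,0]}]'

```text
time: 8.9
position: [0.5193, -0.0173, 0.0896]
tcp_rot: [-3.142, -0.0, 1.932]
force: [-0.5, 0.6, -1.5]
gripper_width: 0.0444
```

Call:
play_rows --moves '[{"travel": [0,0,0.0006],"twist": [0,0,0]},{"travel": [0,0,0],"twist": [0,0,0]}]'

```text
time: 9.07
position: [0.5193, -0.0173, 0.089]
tcp_rot: [3.142, -0.0, 1.932]
force: [-1.0, 1.1, -1.1]
gripper_width: 0.0444
```

Call:
play_rows --moves '[{"travel": [0,0,0.0005],"twist": [0,0,0]},{"travel": [0,0,0],"twist": [0,0,0]}]'

```text
time: 9.23
position: [0.5193, -0.0173, 0.0886]
tcp_rot: [3.142, -0.0, 1.932]
force: [-0.7, 1.9, -1.2]
gripper_width: 0.0447
```

Call:
play_rows --moves '[{"travel": [0.001,0,0],"twist": [0,0,0]},{"travel": [0,0,0],"twist": [0,0,0]},{"travel": [0,0,0],"twist": [0,0,0]}]'

```text
time: 9.48
position: [0.5191, -0.0164, 0.0886]
tcp_rot: [3.141, 0.0, 1.932]
force: [-0.1, 0.3, -1.6]
gripper_width: 0.0443
```

```bash
cat > st.py <<'E'
from h import *
s=manip.state();R=Ro.from_euler('xyz',s['tcp_rot']).as_matrix()
np.set_printoptions(precision=4,suppress=True)
print(s['time'],s['position'],'F tool',R.T@s['force'],'M tool',R.T@s['torque'],s['tcp_rot'],s['gripper_width'])
E
python3 st.py
```

```text
9.4833 [ 0.5191 -0.0164  0.0886] F tool [0.2648 0.0188 1.6109] M tool [-0.0668 -0.0019  0.0575] [3.1415 0.0002 1.932 ] 0.04431489738668185
```

Call:
play_rows --moves '[{"travel": [0.0007,0,0.0005],"twist": [0,0,0]},{"travel": [0,0,0.0005],"twist": [0,0,0]},{"travel": [0,0,0],"twist": [0,0,0]}]'

```text
time: 9.73
position: [0.5189, -0.0157, 0.0876]
tcp_rot: [3.141, 0.0, 1.932]
force: [1.2, 0.2, -2.6]
gripper_width: 0.0446
```

Call:
play_rows --moves '[{"travel": [0,0,0.0005],"twist": [0,0,0]},{"travel": [0,0,0],"twist": [0,0,0]}]'

```text
time: 9.9
position: [0.5189, -0.0157, 0.0871]
tcp_rot: [3.141, 0.0, 1.932]
force: [2.1, 0.9, -1.7]
gripper_width: 0.0442
```

```bash
python3 st.py
```

```text
9.9 [ 0.5189 -0.0157  0.0871] F tool [0.1199 2.2533 1.7159] M tool [-0.4191  0.0634  0.0552] [3.1412 0.0001 1.932 ] 0.044164133131716
```

Call:
play_rows --moves '[{"travel": [0,0.0008,0],"twist": [0,0,0]},{"travel": [0,0,0],"twist": [0,0,0]},{"travel": [0,0,0],"twist": [0,0,0]}]'

```text
time: 10.15
position: [0.5193, -0.0155, 0.087]
tcp_rot: [-3.141, -0.0, 1.932]
force: [0.5, -0.8, -2.4]
gripper_width: 0.0442
```

```bash
python3 st.py
```

```text
10.15 [ 0.5193 -0.0155  0.087 ] F tool [-0.915   0.234   2.3702] M tool [0.0429 0.0433 0.0694] [-3.1411 -0.0001  1.9319] 0.044200955906141294
```

Force vanished: notch likely on the pin. Centre a bit more and continue down.

Call:
play_rows --moves '[{"travel": [0,0.0007,0.0005],"twist": [0,0,0]},{"travel": [0,0,0.0003],"twist": [0,0,0]},{"travel": [0,0,0],"twist": [0,0,0]}]'

```text
time: 10.4
position: [0.5201, -0.0152, 0.0862]
tcp_rot: [-3.141, -0.0, 1.932]
force: [0.1, 0.5, -2.6]
gripper_width: 0.0447
```

Call:
play_rows --moves '[{"travel": [0,0,0.0005],"twist": [0,0,0]},{"travel": [0,0,0],"twist": [0,0,0]}]'

```text
time: 10.57
position: [0.5201, -0.0152, 0.0857]
tcp_rot: [-3.141, -0.0, 1.932]
force: [-0.6, -0.1, -1.9]
gripper_width: 0.0443
```

```bash
python3 st.py
```

```text
10.5667 [ 0.5201 -0.0152  0.0857] F tool [ 0.1013 -0.5793  1.9489] M tool [0.0468 0.0505 0.0103] [-3.1414 -0.0001  1.9319] 0.044336991696582145
```

Call:
play_rows --moves '[{"travel": [0,0,0.0005],"twist": [0,0,0]},{"travel": [0,0,0],"twist": [0,0,0]}]'

```text
time: 10.73
position: [0.5201, -0.0152, 0.0852]
tcp_rot: [-3.142, -0.0, 1.932]
force: [-0.1, -0.1, -1.6]
gripper_width: 0.0444
```

Call:
play_rows --moves '[{"travel": [0,0,0.0005],"twist": [0,0,0]},{"travel": [0,0,0],"twist": [0,0,0]}]'

```text
time: 10.9
position: [0.5201, -0.0152, 0.0852]
tcp_rot: [3.141, 0.0, 1.932]
force: [-3.6, 0.1, 5.5]
gripper_width: 0.0446
```

```bash
python3 st.py
```

```text
10.9 [ 0.5201 -0.0152  0.0852] F tool [ 1.3665 -3.3546 -5.5256] M tool [ 0.3968  0.2462 -0.025 ] [3.1413 0.0002 1.932 ] 0.044591599452156495
```

Call:
play_rows --moves '[{"travel": [0,0,-0.0003],"twist": [0,0,0]},{"travel": [0,0,0],"twist": [0,0,0]}]'

```text
time: 11.07
position: [0.5202, -0.0152, 0.0852]
tcp_rot: [3.141, 0.0, 1.932]
force: [-0.9, -0.5, 1.5]
gripper_width: 0.0444
```

Call:
play_rows --moves '[{"travel": [0,0,0],"twist": [0,0,0]},{"travel": [0,0,0],"twist": [0,0,0]},{"travel": [0,0,0],"twist": [0,0,0]},{"travel": [0,0,0],"twist": [0,0,0]},{"travel": [0,0,0],"twist": [0,0,0]},{"travel": [0,0,0],"twist": [0,0,0]}]' --fingers -0.7

```text
time: 11.57
position: [0.5201, -0.0152, 0.0851]
tcp_rot: [-3.142, -0.0, 1.932]
force: [-0.4, 0.2, -0.7]
gripper_width: 0.0725
```

Call:
play_rows --moves '[{"travel": [0,0,-0.01],"twist": [0,0,0]},{"travel": [0,0,-0.03],"twist": [0,0,0]},{"travel": [0,0,-0.04],"twist": [0,0,0]},{"travel": [0,0,-0.04],"twist": [0,0,0]},{"travel": [0,0,0],"twist": [0,0,0]}]'

```text
time: 11.98
position: [0.5223, -0.0155, 0.2117]
tcp_rot: [3.134, 0.005, 1.932]
force: [1.8, 0.9, 0.7]
gripper_width: 0.0724
```

```bash
python3 - <<'E'
from h import *
plan([.33,-.25,.22],1.532)
E
```

```text
[{"travel":[-0.0189, -0.0328, -0.001],"twist":[0,0,2.87]},{"travel":[-0.0205, -0.0319, -0.001],"twist":[0,0,2.87]},{"travel":[-0.0221, -0.0308, -0.001],"twist":[0,0,2.87]},{"travel":[-0.0236, -0.0296, -0.001],"twist":[0,0,2.87]},{"travel":[-0.0251, -0.0284, -0.001],"twist":[0,0,2.87]},{"travel":[-0.0265, -0.0271, -0.001],"twist":[0,0,2.87]},{"travel":[-0.0278, -0.0258, -0.001],"twist":[0,0,2.87]},{"travel":[-0.029, -0.0244, -0.001],"twist":[0,0,2.87]}]
```

Call:
play_rows --moves '[{"travel": [-0.0189,-0.0328,-0.001],"twist": [0,0,2.87]},{"travel": [-0.0205,-0.0319,-0.001],"twist": [0,0,2.87]},{"travel": [-0.0221,-0.0308,-0.001],"twist": [0,0,2.87]},{"travel": [-0.0236,-0.0296,-0.001],"twist": [0,0,2.87]},{"travel": [-0.0251,-0.0284,-0.001],"twist": [0,0,2.87]},{"travel": [-0.0265,-0.0271,-0.001],"twist": [0,0,2.87]},{"travel": [-0.0278,-0.0258,-0.001],"twist": [0,0,2.87]},{"travel": [-0.029,-0.0244,-0.001],"twist": [0,0,2.87]},{"travel": [0,0,0],"twist": [0,0,0]}]' --fingers 0.48

```text
time: 12.73
position: [0.3248, -0.2537, 0.2134]
tcp_rot: [-3.142, 0.002, 1.522]
force: [0.6, 0.2, 0.1]
gripper_width: 0.0228
```

```bash
python3 - <<'E'
from h import *
s=manip.state();print(s['position'],s['tcp_rot'],s['force'],s['gripper_width'])
b=save('top','t5.png');a=save('side','s5.png')
x=cv2.imread('pics/t5.png')[200:290,280:360];y=cv2.imread('pics/s5.png')[210:280,262:352]
cv2.imwrite('pics/c5.png',cv2.convertScaleAbs(cv2.hconcat([cv2.resize(x,(352,396),interpolation=2),cv2.resize(y,(440,342),interpolation=2,dst=None) if 0 else cv2.copyMakeBorder(cv2.resize(y,(440,342),interpolation=2),0,54,0,0,0)]),alpha=1.3))
E
```

```text
[ 0.32476907 -0.25367326  0.21340101] [-3.14151362e+00  1.85628343e-03  1.52226718e+00] [0.63849648 0.17103014 0.1046721 ] 0.022831906758956556
```

View pics/c5.png

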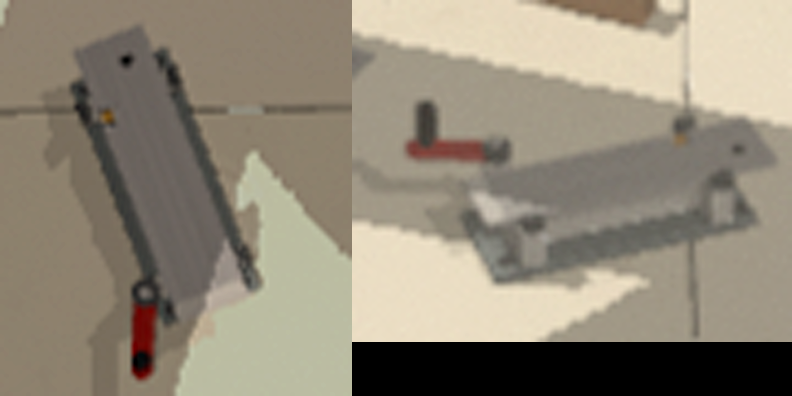

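```bash
python3 - <<'E'
from h import *
print(atz('top',(311.8,280.9),.075), atz('top',(312.3,281.3),.075))
plan([.4173,-.002,.17],1.532)
E
```

```text
[ 0.41882845 -0.00222534  0.075     ] [ 0.41777875 -0.00351895  0.075     ]
[{"travel":[0.036, 0.0114, 0.0062],"twist":[0,0,-0.03]},{"travel":[0.036, 0.0114, 0.0062],"twist":[0,0,-0.03]},{"travel":[0.036, 0.0114, 0.0062],"twist":[0,0,-0.03]},{"travel":[0.036, 0.0114, 0.0062],"twist":[0,0,-0.03]},{"travel":[0.036, 0.0114, 0.0062],"twist":[0,0,-0.03]},{"travel":[0.036, 0.0115, 0.0062],"twist":[0,0,-0.03]},{"travel":[0.036, 0.0115, 0.0062],"twist":[0,0,-0.03]}]
```

Call:
play_rows --moves '[{"travel": [0.036,0.0114,0.006],"twist": [0,0,0]},{"travel": [0.036,0.0114,0.006],"twist": [0,0,0]},{"travel": [0.036,0.0114,0.006],"twist": [0,0,0]},{"travel": [0.036,0.0114,0.006],"twist": [0,0,0]},{"travel": [0.036,0.0114,0.006],"twist": [0,0,0]},{"travel": [0.036,0.0115,0.006],"twist": [0,0,0]},{"travel": [0.036,0.0115,0.006],"twist": [0,0,0]},{"travel": [0,0,0],"twist": [0,0,0]},{"travel": [0,0,0],"twist": [0,0,0]},{"travel": [0,0,0],"twist": [0,0,0]}]'

```text
time: 13.67
position: [0.4176, -0.0001, 0.171]
tcp_rot: [-3.141, 0.0, 1.534]
force: [1.0, -0.5, 0.1]
gripper_width: 0.0222
```

```bash
python3 st.py; python3 - <<'E'
from h import *
plan([.4175,-.0025,.127],1.532,dist=.012)
E
```

```text
13.6667 [ 0.4176 -0.0001  0.171 ] F tool [-0.4273  0.9926 -0.1165] M tool [ 0.0431 -0.0198 -0.0117] [-3.1412  0.      1.534 ] 0.022185469202702826
[{"travel":[-0.0006, 0.0, 0.011],"twist":[0,0,0.03]},{"travel":[-0.0006, 0.0, 0.011],"twist":[0,0,0.03]},{"travel":[-0.0006, 0.0, 0.011],"twist":[0,0,0.03]},{"travel":[-0.0006, 0.0, 0.011],"twist":[0,0,0.03]}]
```

Call:
play_rows --moves '[{"travel": [-0.0006,0,0.008],"twist": [0,0,0]},{"travel": [-0.0006,0,0.009],"twist": [0,0,0]},{"travel": [-0.0006,0,0.009],"twist": [0,0,0]},{"travel": [-0.0006,0,0.009],"twist": [0,0,0]},{"travel": [0,0,0.008],"twist": [0,0,0]},{"travel": [0,0,0],"twist": [0,0,0]},{"travel": [0,0,0],"twist": [0,0,0]}]'

```text
time: 14.25
position: [0.4173, -0.0038, 0.1278]
tcp_rot: [-3.141, -0.0, 1.53]
force: [-0.4, -0.8, -0.2]
gripper_width: 0.022
```

```bash
python3 st.py; python3 - <<'E'
from h import *
# arc about hinge: chord per row with tool following; phi0..phi1
h=np.array([.4568,-.0037]); s=manip.state();p=s['position'][:2];y0=s['tcp_rot'][2]
r=np.linalg.norm(p-h);print('r',r,np.degrees(np.arctan2(*(p-h)[::-1])))
# constant per-row motion in tool frame: step a
for a in (6.,): 
    c=2*.04*np.sin(np.radians(a/2)); print('travel x',-c*np.cos(np.radians(a/2)),'radial',c*np.sin(np.radians(a/2)))
    phi=np.arctan2(*(p-h)[::-1]);R=Ro.from_euler('xyz',s['tcp_rot']).as_matrix()
    d=h+.04*np.array([np.cos(phi+np.radians(a)),np.sin(phi+np.radians(a))])-(h+.04*np.array([np.cos(phi),np.sin(phi)]))
    print(R.T@np.r_[d,0])
E
```

```text
14.25 [ 0.4173 -0.0038  0.1278] F tool [-0.8579 -0.3646  0.2071] M tool [ 0.0017  0.0104 -0.0004] [-3.1408 -0.0001  1.53  ] 0.021985714569523692
r 0.03951136357062817 -179.79780779977688
travel x -0.004181138530706139 radial 0.00021912418526906654
[-4.16730970e-03  4.04306627e-04 -9.01612849e-07]
```

Call:
play_rows --moves '[{"travel": [-0.00417,0.0004,0],"twist": [0,0,-6]},{"travel": [-0.00417,0.0004,0],"twist": [0,0,-6]},{"travel": [-0.00417,0.0004,0],"twist": [0,0,-6]},{"travel": [-0.00417,0.0004,0],"twist": [0,0,-6]},{"travel": [-0.00417,0.0004,0],"twist": [0,0,-6]},{"travel": [-0.00417,0.0004,0],"twist": [0,0,-6]},{"travel": [-0.00417,0.0004,0],"twist": [0,0,-6]},{"travel": [-0.00417,0.0004,0],"twist": [0,0,-6]}]'

```text
time: 14.92
position: [0.4311, -0.0333, 0.1286]
tcp_rot: [3.141, 0.0, 2.374]
force: [-1.7, 1.2, 0.2]
gripper_width: 0.0222
```

```bash
cat > k.py <<'E'
from h import *
h=np.array([.4568,-.0037]);s=manip.state();p=s['position'][:2]
print('r',np.linalg.norm(p-h),'phi',np.degrees(np.arctan2(*(p-h)[::-1]))%360)
E
python3 st.py; python3 k.py
```

```text
14.9167 [ 0.4311 -0.0333  0.1286] F tool [ 2.0412 -0.2749 -0.2021] M tool [-0.2173  0.2817 -0.0335] [3.1408 0.0002 2.3737] 0.022206267420946807
r 0.03916670872219429 phi 229.0535407139711
```

Pushing with ~2 N as expected.

Call:
play_rows --moves '[{"travel": [-0.00417,0.0004,0],"twist": [0,0,-6]},{"travel": [-0.00417,0.0004,0],"twist": [0,0,-6]},{"travel": [-0.00417,0.0004,0],"twist": [0,0,-6]},{"travel": [-0.00417,0.0004,0],"twist": [0,0,-6]},{"travel": [-0.00417,0.0004,0],"twist": [0,0,-6]},{"travel": [-0.00417,0.0004,0],"twist": [0,0,-6]},{"travel": [-0.00417,0.0004,0],"twist": [0,0,-6]},{"travel": [-0.00417,0.0004,0],"twist": [0,0,-6]},{"travel": [-0.00417,0.0004,0],"twist": [0,0,-6]},{"travel": [0,0,0],"twist": [0,0,0]}]'

```text
time: 15.75
position: [0.4666, -0.0425, 0.1285]
tcp_rot: [-3.141, 0.001, -2.967]
force: [-0.3, 0.0, 0.3]
gripper_width: 0.0225
```

```bash
python3 st.py; python3 k.py
```

```text
15.75 [ 0.4666 -0.0425  0.1285] F tool [ 0.3049  0.0884 -0.3388] M tool [0.0252 0.0108 0.0205] [-3.1414  0.0006 -2.967 ] 0.02245741866928346
r 0.04002339953824227 phi 284.2430437266036
```

Call:
play_rows --moves '[{"travel": [-0.003,0.0003,0],"twist": [0,0,-4]},{"travel": [-0.003,0.0003,0],"twist": [0,0,-4]},{"travel": [0,0,0],"twist": [0,0,0]}]'

```text
time: 16.0
position: [0.4721, -0.0406, 0.1284]
tcp_rot: [-3.141, 0.0, -2.832]
force: [-0.4, -0.5, -0.5]
gripper_width: 0.0219
```

Call:
play_rows --moves '[{"travel": [-0.0015,0.0001,0],"twist": [0,0,-2]},{"travel": [0,0,0],"twist": [0,0,0]}]'

```text
time: 16.17
position: [0.4732, -0.0401, 0.1283]
tcp_rot: [-3.141, 0.0, -2.8]
force: [-0.0, -0.1, -0.3]
gripper_width: 0.0223
```

Call:
play_rows --moves '[{"travel": [-0.0015,0.0001,0],"twist": [0,0,-2]},{"travel": [0,0,0],"twist": [0,0,0]}]'

```text
time: 16.33
position: [0.4745, -0.0395, 0.1283]
tcp_rot: [-3.141, 0.0, -2.765]
force: [-0.5, 0.2, 1.1]
gripper_width: 0.022
```

```bash
python3 st.py; python3 k.py
```

```text
16.3333 [ 0.4745 -0.0395  0.1283] F tool [ 0.3409  0.389  -1.099 ] M tool [0.0274 0.1449 0.0032] [-3.1414  0.0001 -2.7649] 0.022042152354999477
r 0.039921832157803226 phi 296.39799105400334
```

Call:
play_rows --moves '[{"travel": [-0.0015,0.0001,0],"twist": [0,0,0]},{"travel": [0,0,0],"twist": [0,0,0]}]'

```text
time: 16.5
position: [0.476, -0.0388, 0.1282]
tcp_rot: [-3.141, 0.0, -2.765]
force: [-1.2, -0.9, 0.4]
gripper_width: 0.0222
```

```bash
python3 st.py; python3 k.py
python3 - <<'E'
from h import *
y=save('side','s6.png');y=cv2.imread('pics/s6.png')[200:275,262:352]
cv2.imwrite('pics/c6.png',cv2.convertScaleAbs(cv2.resize(y,None,fx=6,fy=6,interpolation=2),alpha=1.3))
E
```

```text
16.5 [ 0.476  -0.0388  0.1282] F tool [ 1.4452 -0.3682 -0.4255] M tool [0.1647 0.2198 0.0175] [-3.1413  0.     -2.7652] 0.02220684444004973
r 0.04000627800439459 phi 298.74309199773927
```

View pics/c6.png

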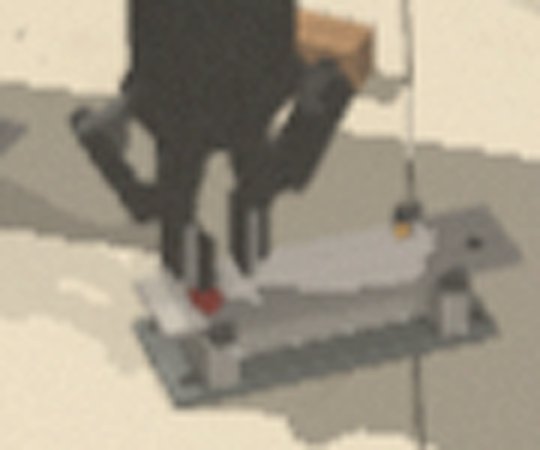

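Call:
play_rows --moves '[{"travel": [-0.0012,0,0],"twist": [0,0,0]},{"travel": [0,0,0],"twist": [0,0,0]}]'

```text
time: 16.72
position: [0.4765, -0.0385, 0.128]
tcp_rot: [-3.141, -0.002, -2.764]
force: [-4.8, -4.9, 3.3]
gripper_width: 0.0221
```

Call:
play_rows --moves '[{"travel": [-0.001,0,0],"twist": [0,0,0]},{"travel": [0,0,0],"twist": [0,0,0]}]'

```text
time: 16.88
position: [0.4768, -0.0384, 0.1279]
tcp_rot: [-3.141, -0.003, -2.764]
force: [-9.9, -7.9, 6.6]
gripper_width: 0.0224
```

```bash
python3 st.py; python3 k.py
```

```text
16.8833 [ 0.4768 -0.0384  0.1279] F tool [12.0914 -3.667  -6.5649] M tool [ 0.7624  2.4152 -0.0553] [-3.1407 -0.0035 -2.7639] 0.022426810303236382
r 0.040032627151991455 phi 299.97822984335954
```

Call:
play_rows --moves '[{"travel": [0.0025,0,0],"twist": [0,0,0]},{"travel": [0.002,0,0],"twist": [0,0,0]},{"travel": [0,0,0],"twist": [0,0,0]}]'

```text
time: 17.13
position: [0.4737, -0.0395, 0.1281]
tcp_rot: [3.141, 0.0, -2.763]
force: [0.1, -0.5, -0.3]
gripper_width: 0.0225
```

```bash
python3 st.py; python3 k.py
```

```text
17.1333 [ 0.4737 -0.0395  0.1281] F tool [ 0.0746 -0.5047  0.3384] M tool [-0.0418  0.054  -0.0442] [ 3.1414  0.0003 -2.763 ] 0.02249776425528244
r 0.03961287532966991 phi 295.2790401938047
```

Call:
play_rows --moves '[{"travel": [0,0,-0.01],"twist": [0,0,0]},{"travel": [0,0,-0.03],"twist": [0,0,0]},{"travel": [0,0,-0.04],"twist": [0,0,0]},{"travel": [0.025,-0.025,-0.01],"twist": [0,0,0]},{"travel": [0.028,-0.028,0],"twist": [0,0,0]},{"travel": [0.028,-0.028,0],"twist": [0,0,0]},{"travel": [0.028,-0.028,0],"twist": [0,0,0]},{"travel": [0.028,-0.028,0],"twist": [0,0,0]},{"travel": [0.028,-0.028,0],"twist": [0,0,0]},{"travel": [0,0,0],"twist": [0,0,0]}]'

```text
time: 17.97
position: [0.3799, -0.2591, 0.2182]
tcp_rot: [-3.14, -0.0, -2.768]
force: [0.5, 0.5, -0.0]
gripper_width: 0.0222
```

```bash
python3 st.py; python3 - <<'E'
from h import *
b=save('top','t7.png');a=save('side','s7.png')
x=cv2.imread('pics/t7.png')[200:290,280:360];y=cv2.imread('pics/s7.png')[210:280,262:352]
cv2.imwrite('pics/c7.png',cv2.convertScaleAbs(cv2.hconcat([cv2.resize(x,(352,396),interpolation=2),cv2.copyMakeBorder(cv2.resize(y,(440,342),interpolation=2),0,54,0,0,0)]),alpha=1.3))
E
```

```text
17.9667 [ 0.3799 -0.2591  0.2182] F tool [-0.6435  0.3163  0.0268] M tool [ 0.0072 -0.0044 -0.0588] [-3.1396 -0.0001 -2.7679] 0.022233427677685852
```

View pics/c7.png

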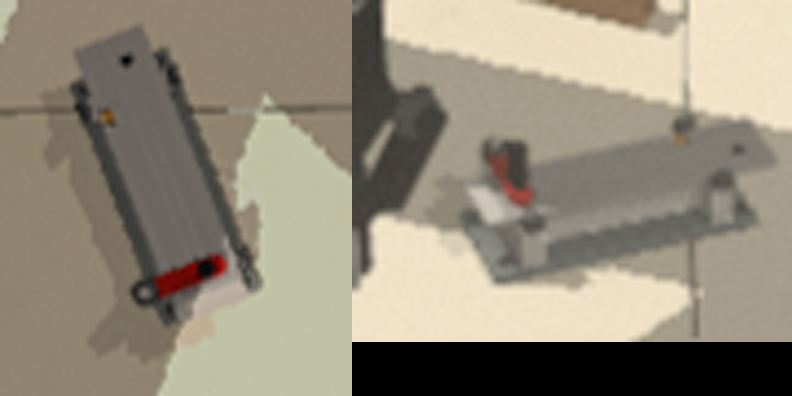

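```bash
python3 -c "
from station import job
print(job.hand_in())"
```

```text
the job is handed in; nothing more can be done
None
```

The blade is seated in the grey holder with its notch over the pin, the red keeper is closed over it, and the job is handed in; the simulator gave no verdict.

- **Placing:** I gripped the blade across its width and lowered it into the holder in small steps. I shifted it about 1.7 mm and 1.5 mm sideways when light contact of 2–3 N showed. It touched the bed at the expected height: tool at 85.2 mm against 85.1 mm predicted, with a force of about 7 N.
- **Check before closing:** After release, both camera views showed the pin in the notch, the blade flat, and the keeper still open at about 1.97 rad.
- **Keeper:** I swung it round its arc at about 2 N until it stopped at its end stop, where the force reached about 15 N. The final pictures show it square across the blade (20.7° in the picture, matching the holder's angle), the blade unmoved and the arm clear.
- **Disagreements:** My flange-based estimate of the holder's origin was about 4 mm off along x compared with its hinge and slot, so I positioned from the pin instead. The measured grip width was 44.5 mm against the stated 46 mm.
- **Not measured:** I did not re-measure the bystanders. The arm kept clear of them throughout.

The last robot clock reading before hand-in was about 18 s.

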